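Mount the wire-guide carriage on its dovetail rail and clamp it

TASK

Take the loose wire-guide carriage by its upright fin and slide it onto the dovetail rail from the rail's open end, knob end first, gently all the way until it rests against the stop block. Then turn its side clamp knob clockwise until it bites and is snugly tight, without forcing it, and let go. Leave the other things on the cart alone.

Things in the scene. Friction and masses are not known exactly. Their poses are not given: they have to be found in the camera images.
- rail: Aluminium dovetail rail, fixed. Origin: middle of its underside, on the cart top; x along the rail to the stop end, z up. Foot 250 x 60 x 10 mm, neck 28 mm wide, then the undercut dovetail from height 34 mm (28 mm wide) to its top at 46 mm (39 mm wide), x from -115 to 115. The end at x = -115 is open; its first 20 mm taper in by 3 mm at flanks and top, as a lead.
- strip_mid (a point): Steel wear strip on the rail's +y side, along the neck, x from -85 to 105 mm, height 19 to 29 mm: the clamp's eccentric bites on it. This point is on the rail, (10, 19, 24) mm in its frame; the strip's true face lies up to 1.5 mm nearer or farther from rail to rail.
- stop: Dark steel stop block fixed across the rail near its closed end, 24 mm along the rail x 60 mm, top at height 56 mm. Origin: in the plane of its contact face (towards the open end), on the rail's middle line, at cart-top height; axes as the rail's. It sits at a different place along the rail each time.
- carriage: Loose grey metal saddle, 110 mm long (x -55 to 55), 84 mm wide (y -34 to 50), top plate from height 28 to 38 mm, about 0.5 kg; a 24 mm high counterweight bar across its rear end. Origin: mid-length, on the middle line of its dovetail slot, level with its lower edges, on which it stands on the cart. x points to the knob end, which enters the rail first; +y is the clamp side.
- slot_ceiling (a point): Middle of the slot's ceiling, 28 mm above the carriage's origin. On the rail it rests on the dovetail's top, so the origin is then 18 mm above the rail's, x along x. The slot has 1 mm play at each side (it can also rise about 2 mm). The top plate's front edge (x = 55) meets the stop: fully home, the carriage's origin is 55 mm short of the stop's.
- fin_grip (a point): Grip point on the carriage's upright fin, at (-12, 0, 72) mm in the carriage frame. The fin is 24 mm long along x, 12 mm thick along y, from height 38 to 88 mm; a small ceramic guide eye bulges 3 mm from its sides below height 60 mm. With this point between the fingers the carriage hangs in balance.
- knob_grip (a point): Middle of the clamp knob's black grip bar, on the knob's upright axis, at (38, 28.8, 57) mm in the carriage frame. The bar is 34 mm long along the point's x, 10 mm thick along its y, from height 46 to 68 mm in the carriage frame. The fin's end is 48 mm away; the stop's top lies lower than the bar.
- cam (a joint): Angle of the clamp's eccentric (6 mm throw) under the knob, rad, growing clockwise from above, -0.6 to 1.3; 0: knob's bar along the carriage. Loose at -0.4 to -0.31. The knob drives it through a torsion spring, 2.5 N m/rad, against 0.1 N m friction. It draws the carriage sideways (up to 0.2 N m over loose turning), bites somewhere from 0.05 to 0.6 and tightens: 0.3 N m over loose is snug, under 0.2 slack, over 0.5 forced. It stays as left.
- reel: Bystander: empty grey reel, 120 mm across, 50 mm high. Origin under its middle.
- junction_box: Bystander: steel junction box, 104 mm square, 53 mm high. Origin under its middle.
- clip_bin: Bystander: open grey bin, 90 x 70 x 40 mm. Origin under its middle.
- jar: Bystander: white jar with black cap, 60 mm across, 80 mm high. Origin under its middle.
- screwdriver: Bystander: screwdriver lying on the cart.
- wrench: Bystander: wrench lying on the cart.
- coupling: Bystander: steel conduit coupling standing on end, 48 mm across, 40 mm high. Origin under its middle.
Not all that is in view belongs to the job. What is shaped like the carriage but orange or turquoise is not meant.

How it is judged:
On the way:
1. the carriage is on the dovetail, home against the stop, with its knob still loose (x of carriage in the frame of stop between -0.0565 and -0.053 m and z of carriage in the frame of rail below 0.021 m and y of carriage in the frame of rail between -0.003 and 0.003 m and value of joint cam below 0 rad), for 0.2 s.
At the end, for the whole second after the job is handed in: the carriage is on the dovetail in line with the rail, within 1.5 mm of the stop, at rest, and the tightened clamp presses it on the rail with more than 12 N (x of carriage in the frame of stop between -0.0565 and -0.053 m and z of carriage in the frame of rail below 0.021 m and y of carriage in the frame of rail between -0.003 and 0.003 m and angle between the x axis of carriage and the x axis of rail, either way round below 0.05 rad and contact force between carriage and rail above 12 N and linear speed of carriage below 0.01 m/s); the robot touches nothing.
It fails at once if the carriage is pressed, jammed or clamped on the rail with more than 60 N (contact force between carriage and rail above 60 N).
It fails at once if the carriage is pushed against the stop with more than 20 N (contact force between carriage and stop above 20 N).
It fails at once if a bystander is moved by more than 20 mm (distance of any of reel, junction_box, clip_bin, jar, screwdriver, wrench, coupling from where it was at the start of the episode above 0.02 m).
It also fails if it takes over 72 s, if anything falls off the work surface, if the arm or the gripper's body presses on something with over 40 N, if the wrist force passes 120 N, or if a joint passes its speed limit or range.

ROBOT

A 6-joint arm with a two-finger parallel gripper is mounted at the origin on the work surface. World frame = base frame: x ahead of the robot, y to its left, z up, the work surface at z = 0. Lengths are in m, angles in rad, forces in N, time in s.
With the tool pointing down it reaches from about 0.35 to 0.975 m from the base axis. Payload 4.9 kg.
Tool frame: the origin (TCP) lies midway between the tips of the shut fingers; the grasp point (between the pads) lies 19 mm behind it; z points along the fingers, y is the line along which they close (so a half turn about z gives the same grasp; the last joint's range is limited). The gripper opens to 85 mm and grips with 20 to 120 N. Pads are 22 mm wide; open, the fingers measure 114 mm over their backs; the gripper's body (76 mm by 85 mm) begins 54 mm behind the grasp point. The pads swing forward as they close: fully open they stand 13 mm farther back than shut.
Start: joints at [1.072, 0.053, 1.613, -0, 1.476, -0.119], TCP at [0.232, 0.58, 0.198] pointing down, gripper open.
Joint ranges: [-3.01, 3.01], [-1.01, 2.22], [0.06, 2.58], [-1.02, 4.17], [0.09, 2.62], [-3.14, 3.14]. Speed limits (rad/s): [2.57, 2.57, 3.14, 3.14, 3.14, 3.14].

INTERFACE

Orientations are given as a unit quaternion [w, x, y, z].
In Python, from plant import state, grab_frame, job_done, cut_out, place_of gives the robot as it stands.
- The arm moves only by the tool jog_arm, never from a script. Its argument "motion" is text: rows parted by semicolons, each of 7 numbers parted by spaces: the opening in per cent of the stroke, from 0 (shut) to 100 (fully open), then the shift along the tool's x, y, z as a fraction of full scale, then the turn, a rotation vector about the tool's x, y, z as a fraction of full scale. A call has exactly 5 rows; each row is the pose to reach, as a shift and turn from the pose commanded when the call began, along the tool's axes at that moment; what a row does not reach only later rows make up. Full scale, the value 1, is 50 cm for a shift and 1.5 rad for a turn. A row lasts 1/8 s, in which the tool goes at most 62.5 mm and 10.7 degrees, less where a joint would pass 70% of its speed; a pose out of reach is approached as far as the arm can. A call with a number of a shift or a turn outside -1 to 1 is refused whole. A call with a gripper value outside its range is refused whole. The fingers move at their own pace and stop on an object; the grip force is fixed at half the most. Time passes only in rows, so rows that repeat a pose let the fingers close, or fill a call up. It gives the time, the measured TCP pose, the force, the opening and the grip force at its end, in the units of the state.
- state(): the state, without advancing time (a new reading comes with each control period).
- grab_frame(name): name is "scene" or "top" or "wrist"; returns a dict with "color" (420x560x3 uint8, red, green, blue), "range_z" (420x560 float32, m along the optical axis (not along the pixel's ray), 0 where there is no reading), "intrinsics" (3x3 intrinsics, pixels), "k1" (the pictures are not rectified: a ray, as slopes to the right and down, at radius r is drawn at 1 + k1 r^2 times it, then the intrinsics apply), "world_from_camera" (4x4, takes a point from camera to world coordinates). Camera axes: x right, y up, looking along -z (the intrinsics and any distortion apply to the point x, -y, -z); pixel columns grow to the right and rows downward; lengths in m; the calibration is good to about 2 mm. A picture is of the moment at which its call begins.
- job_done(): hands the job in; it is judged then, once.
Trained networks look in the newest picture that a camera, given by its name, has taken for a name from the list of things; names that differ only in an ending like _2 or _b are one class to them, and where a whole thing is asked for, a point or a joint stands for the part that bears it (a point fixed in the world has none). Each returns a list of dicts, best first, with "p" (0 to 1); they miss things now and then, are a little off and sometimes report something else, mostly with a low value. They report only what shows in the picture. A call takes as long as a camera call. They do not tell look-alikes from the thing itself.
- cut_out(camera, thing): "pixels" (420x560 bool, what is visible of it).
- place_of(camera, thing): "at" ([x, y, z] in m, in world coordinates, good to about 4 mm: a listed point, or the origin of a listed thing).
The state is a dict: "time": time; "joint_pos": joint angles; "joint_vel": joint speeds; "joint_efforts": joint torques, N m; "tool_pos": TCP position; "tool_rot": TCP orientation; "contact_force": force on the tool from outside, world axes, zero at the start; "ft_torque": the same for the moment, N m; "gripper_width": opening from 0.0 (shut) to 1.0 (fully open); "grasp_force": force on a finger pad.
Only numpy, scipy, OpenCV 4.12 (cv2) and the standard library are available. Lean on these libraries where they do the work, as an engineer would, in place of code of your own. Each camera call takes 0.05 s, during which the arm holds its last target. There are 200 camera calls.

## Working session

There is one attempt and no reset: what is moved stays moved. The work goes in short steps, Python scripts to look and compute and a tool call to move; the robot and the scene stay as the last step left them, time stands still between calls to the robot, and variables do not carry over. Pictures are saved under pics/ and viewed, at most 10 in all, crops included, and the job is handed in when it is done.

Besides the shell and the picture viewer there is one more tool, called after "Request:" in YAML: its name, and indented under it one key for each argument. jog_arm: Moves the arm, as the interface text tells. Shift numbers are shares of 50 cm and turn numbers shares of 1.5 rad, none past 1 either way. Its arguments: {"type":"object","properties":{"motion":{"type":"string"}},"required":["motion"]}

```bash
ls; mkdir -p pics; cat > h.py <<'E'
import numpy as np, cv2
from plant import *
from scipy.spatial.transform import Rotation as R
def save(f,n,crop=None,s=1):
    im=f["color"][:,:,::-1]
    if crop: a,b,c,d=crop; im=im[b:d,a:c]
    cv2.imwrite("pics/"+n,cv2.resize(im,None,fx=s,fy=s,interpolation=cv2.INTER_CUBIC))
def cloud(f):
    K=f["intrinsics"];h,w=f["range_z"].shape
    u,v=np.meshgrid(np.arange(w),np.arange(h))
    xd=(u-K[0,2])/K[0,0]; yd=(v-K[1,2])/K[1,1]; x,y=xd.copy(),yd.copy()
    for _ in range(8):
        s=1+f["k1"]*(x*x+y*y); x,y=xd/s,yd/s
    z=f["range_z"]; P=np.stack([x*z,-y*z,-z],-1); T=f["world_from_camera"]
    P=P@T[:3,:3].T+T[:3,3]; P[z==0]=np.nan
    return P
def pix(f,p):
    T=np.linalg.inv(f["world_from_camera"]);q=T[:3,:3]@np.asarray(p)+T[:3,3]
    x,y=q[0]/-q[2],-q[1]/-q[2]; s=1+f["k1"]*(x*x+y*y);K=f["intrinsics"]
    return np.round([K[0,0]*x*s+K[0,2],K[1,1]*y*s+K[1,2]],0)
E
python3 - <<'E'
from h import *
np.set_printoptions(precision=4,suppress=True)
for c in ["top","scene"]:
    f=grab_frame(c); save(f,c+"0.png",s=1.4)
    print(c,f["world_from_camera"][:3,3],f["k1"])
    for t in ["rail","strip_mid","stop","carriage","slot_ceiling","fin_grip","knob_grip","jar","reel","junction_box","clip_bin","coupling"]:
        print(t,[(round(d["p"],2),np.round(d["at"],3).tolist(),pix(f,d["at"]).tolist()) for d in place_of(c,t)[:4]])
print(state())
E
```

```text
pics
top [0.4503 0.0298 1.1724] -0.024315254116524604
rail [(0.76, [0.576, -0.05, -0.004], [317.0, 205.0])]
strip_mid [(0.59, [0.591, -0.056, 0.025], [320.0, 199.0])]
stop [(0.61, [0.558, -0.13, -0.002], [347.0, 211.0])]
carriage [(0.85, [0.536, 0.286, 0.001], [191.0, 224.0]), (0.84, [0.467, 0.46, -0.002], [125.0, 251.0]), (0.8, [0.776, 0.135, -0.002], [246.0, 134.0])]
slot_ceiling [(0.96, [0.536, 0.285, 0.031], [188.0, 222.0]), (0.62, [0.779, 0.134, 0.032], [245.0, 129.0]), (0.6, [0.466, 0.463, 0.026], [121.0, 251.0])]
fin_grip [(0.94, [0.467, 0.449, 0.07], [119.0, 251.0]), (0.82, [0.765, 0.135, 0.073], [243.0, 130.0]), (0.66, [0.525, 0.296, 0.072], [180.0, 226.0])]
knob_grip [(0.68, [0.823, 0.15, 0.058], [238.0, 110.0]), (0.55, [0.578, 0.264, 0.053], [195.0, 205.0]), (0.42, [0.439, 0.496, 0.058], [103.0, 262.0])]
jar [(0.64, [0.698, 0.35, -0.0], [167.0, 164.0])]
reel [(0.55, [0.538, -0.379, 0.004], [443.0, 217.0])]
junction_box [(0.74, [0.721, -0.269, 0.001], [397.0, 150.0])]
clip_bin [(0.58, [0.755, -0.056, 0.001], [317.0, 139.0])]
coupling [(0.58, [0.362, 0.062, 0.004], [276.0, 2
[... 1064 characters left out ...]
3.0, 146.0])]
junction_box [(0.81, [0.728, -0.263, 0.001], [233.0, 348.0])]
clip_bin [(0.66, [0.757, -0.061, -0.003], [297.0, 295.0])]
coupling [(0.52, [0.727, -0.266, 0.002], [232.0, 349.0])]
{'time': 1.3, 'joint_pos': array([ 1.072 ,  0.0527,  1.6129, -0.    ,  1.476 , -0.119 ]), 'joint_vel': array([ 0.0007,  0.0003, -0.0004,  0.0003, -0.001 , -0.0005]), 'joint_efforts': array([ -0.0009, -39.3675, -37.0454,  -0.0002,   0.0006,  -0.    ]), 'tool_pos': array([0.2317, 0.5804, 0.1979]), 'tool_rot': array([0.    , 0.1888, 0.982 , 0.    ]), 'contact_force': array([-0.4861, -0.3782, -0.7682]), 'ft_torque': array([ 0.0107, -0.0128, -0.0465]), 'grasp_force': 0.0, 'gripper_width': 0.999832322209513}
```

View pics/top0.png

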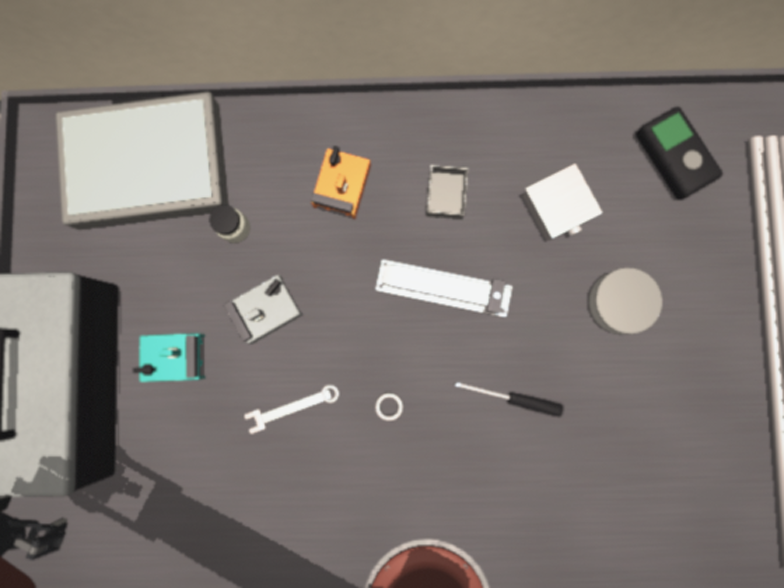

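View pics/scene0.png

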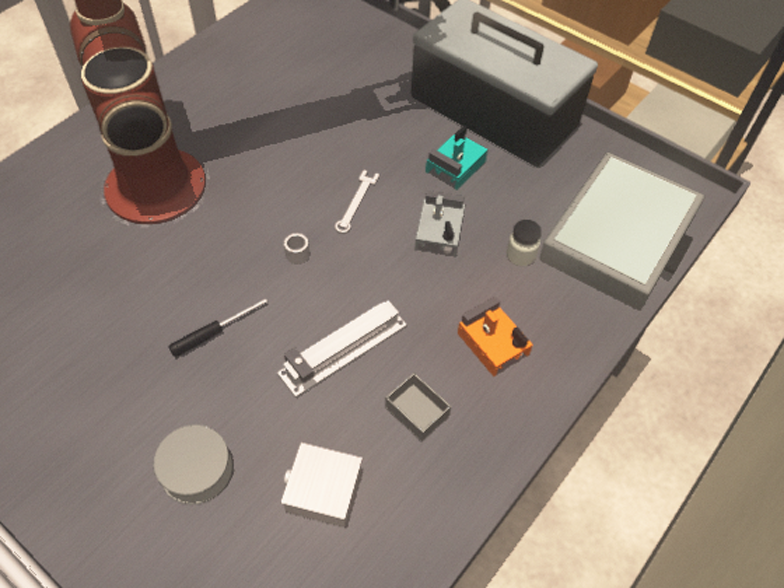

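Grey carriage sits at top-pixel (188,222) in camera pixels. The look-alikes are the orange one at (245,130) and the turquoise one at (121,252). The rail runs (272,195)→(364,213), with the stop at its right end and the open end on the left. By the description I choose the grey one.

```bash
cat >> h.py <<'E'
def fit(P,c,r,z0,z1):
    m=(np.hypot(P[...,0]-c[0],P[...,1]-c[1])<r)&(P[...,2]>z0)&(P[...,2]<z1)
    q=P[m]; (cx,cy),(w,h),a=cv2.minAreaRect((q[:,:2]*1000).astype(np.float32))
    if w<h: w,h=h,w; a+=90
    return len(q),np.round([cx,cy,w,h],1).tolist(),round(a,1),round(float(np.median(q[:,2])),4)
E
python3 - <<'E'
from h import *
f=grab_frame("top"); P=cloud(f); save(f,"crop1.png",(150,180,380,250),3)
print("table",np.nanmedian(P[250:300,330:400,2]))
print("car",fit(P,(.536,.286),.09,.030,.046)); print("fin",fit(P,(.536,.286),.05,.075,.1));print("knob",fit(P,(.578,.264),.03,.055,.08))
print("rail",fit(P,(.576,-.05),.16,.040,.050)); print("foot",fit(P,(.576,-.05),.16,.005,.050));print("stop",fit(P,(.55,-.15),.08,.052,.065))
a=np.linalg.norm
for t in ["carriage","rail","stop"]:
    d=cut_out("top",t)
    for e in d[:3]: print(t,e["p"],e["pixels"].sum(),np.argwhere(e["pixels"]).mean(0)[::-1], f["color"][e["pixels"]].mean(0))
E
```

```text
table 0.0001969693589896071
car (1065, [541.8, 285.8, 109.2, 85.3], 118.8, 0.0374)
fin (59, [528.7, 292.4, 24.0, 12.5], 119.6, 0.0858)
knob (66, [577.8, 262.5, 33.3, 10.9], 138.7, 0.0661)
rail (1179, [636.3, -68.1, 230.4, 177.9], 73.4, 0.0454)
foot (2127, [577.2, -54.9, 307.1, 291.0], 29.5, 0.0424)
stop (218, [555.1, -133.0, 60.1, 39.8], 166.6, 0.0558)
carriage 0.92 1524 [187.14370079 221.29396325] [180.58989501 177.52624672 170.83136483]
carriage 0.71 1387 [243.59552992 129.85508291] [201.7519827  158.7555876   95.91564528]
carriage 0.56 1517 [120.34937376 255.6413975 ] [100.45616348 178.01977587 166.98945287]
rail 0.89 1905 [311.71653543 204.63674541] [236.54278215 237.37532808 236.73070866]
stop 0.75 218 [354.16513761 211.02293578] [158.33027523 151.94954128 150.76146789]
```

View pics/crop1.png

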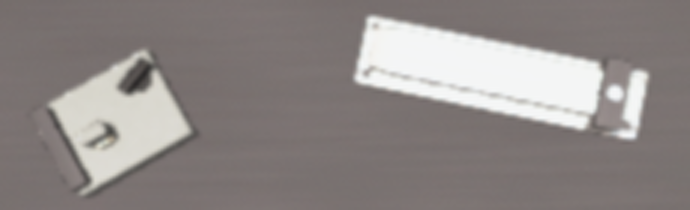

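The crop shows the grey carriage: bar at lower left, fin in the middle, and knob at crop (136,75). The rail's open end is on the left and the stop is at crop (613,93). Next I'll work out the first move.

```bash
cat >> h.py <<'E'
def go(p,yaw,s=None):
    s=s or state(); q=s["tool_rot"]; A=R.from_quat([q[1],q[2],q[3],q[0]])
    y=np.radians(yaw); yv=np.array([np.cos(y),np.sin(y),0]); z=np.array([0,0,-1.]); x=np.cross(yv,z)
    B=R.from_matrix(np.stack([x,yv,z],1))
    print("shift",np.round(A.inv().apply(np.array(p)-s["tool_pos"])/.5,4),"turn",np.round((A.inv()*B).as_rotvec()/1.5,4))
def railfit(f):
    P=cloud(f);cam="top"
    return P
E
python3 - <<'E'
from h import *
go((.529,.292,.20),29.3)
f=grab_frame("top");P=cloud(f)
m=cv2.dilate(cut_out("top","rail")[0]["pixels"].astype(np.uint8),np.ones((5,5)))>0
for a,b in((.041,.05),(.004,.014)):
    Q=P.copy();Q[~m]=np.nan; print(fit(Q,(.58,-.05),.2,a,b))
E
```

```text
shift [-0.7661 -0.3154 -0.0042] turn [ 0.     -0.      0.4531]
(1160, [571.5, -48.9, 229.5, 52.3], 76.5, 0.0454)
(723, [576.0, -50.8, 255.2, 71.6], 75.7, 0.0092)
```

Request:
jog_arm:
  motion: "100 -0.4 -0.16 0 0 0 0.24;100 -0.77 -0.315 0 0 0 0.45;100 -0.77 -0.315 0 0 0 0.45;100 -0.77 -0.315 0 0 0 0.45;100 -0.77 -0.315 0 0 0 0.45"

```text
time: 2.22
tool_pos: [0.4578, 0.362, 0.1982]
tool_rot: [0.0, 0.504, 0.864, 0.0]
contact_force: [0.4, 1.3, 0.2]
gripper_width: 1.001
grasp_force: 0.0
```

Request:
jog_arm:
  motion: "100 0 0 0 0 0 0;100 0 0 0 0 0 0;100 0 0 0 0 0 0;100 0 0 0 0 0 0;100 0 0 0 0 0 0"

```text
time: 2.85
tool_pos: [0.456, 0.3641, 0.1979]
tool_rot: [-0.0, 0.503, 0.864, -0.0]
contact_force: [-0.1, -0.1, 0.2]
gripper_width: 0.994
grasp_force: 0.0
```

```bash
python3 - <<'E'
from h import *
f=grab_frame("wrist");P=cloud(f); save(f,"w1.png",s=1)
c=(.535,.284)
print("car",fit(P,c,.09,.030,.046)); print("fin",fit(P,c,.05,.075,.1));print("knob",fit(P,(.578,.264),.03,.055,.08))
for t in ["fin_grip","carriage","knob_grip"]:print(t,[(round(d["p"],2),np.round(d["at"],4)) for d in place_of("wrist",t)[:3]])
go((.529,.292,.12),29.3)
E
```

```text
car (3553, [542.2, 288.5, 110.9, 83.9], 118.5, 0.038)
fin (281, [528.9, 295.6, 23.5, 11.8], 119.2, 0.0876)
knob (258, [578.3, 265.1, 34.4, 10.1], 140.2, 0.0675)
fin_grip [(0.65, array([0.5323, 0.2955, 0.0728]))]
carriage [(0.79, array([0.5413, 0.2885, 0.0009])), (0.65, array([0.4645, 0.461 , 0.0019]))]
knob_grip [(0.96, array([0.44  , 0.4996, 0.0569])), (0.93, array([0.5809, 0.2664, 0.0584]))]
shift [-0.1963  0.0556  0.1558] turn [-0.      0.      0.0034]
```

View pics/w1.png

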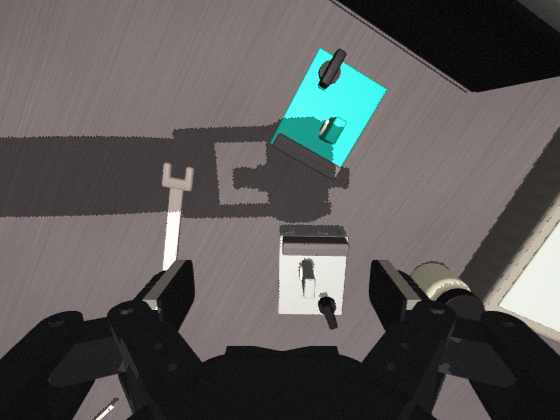

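Wrist view: the grey carriage is at (313,270) with its fin at (308,278), knob towards the gripper, and the turquoise look-alike above at (330,110). Positions agree to about 3 mm, so I'll reach and grip now.

Request:
jog_arm:
  motion: "100 -0.1 0.03 0 0 0 0;100 -0.192 0.058 0 0 0 0.003;100 -0.192 0.058 0.1 0 0 0.003;100 -0.192 0.058 0.2 0 0 0.003;100 -0.192 0.058 0.284 0 0 0.003"

```text
time: 3.68
tool_pos: [0.5287, 0.2937, 0.0538]
tool_rot: [-0.0, 0.505, 0.863, -0.0]
contact_force: [0.3, -0.1, 0.4]
gripper_width: 1.0
grasp_force: 0.0
```

Request:
jog_arm:
  motion: "100 0 0 0 0 0 0;20 0 0 0 0 0 0;0 0 0 0 0 0 0;0 0 0 0 0 0 0;0 0 0 0 0 0 0"

```text
time: 4.3
tool_pos: [0.5297, 0.2945, 0.057]
tool_rot: [0.001, 0.505, 0.863, 0.001]
contact_force: [-0.9, -0.0, -1.0]
gripper_width: 0.145
grasp_force: 0.0
```

Request:
jog_arm:
  motion: "0 0 0 0 0 0 0;0 0 0 0 0 0 0;0 0 0 -0.04 0 0 0;0 0 0 -0.12 0 0 0;0 0 0 -0.2 0 0 0"

```text
time: 4.92
tool_pos: [0.5293, 0.2943, 0.1584]
tool_rot: [0.0, 0.505, 0.863, 0.0]
contact_force: [-0.1, -0.2, 0.8]
gripper_width: 0.001
grasp_force: 0.0
```

```bash
python3 - <<'E'
from h import *
s=state();print(s["tool_pos"],s["tool_rot"],s["contact_force"],s["ft_torque"],s["gripper_width"],s["grasp_force"])
f=grab_frame("wrist");P=cloud(f); save(f,"w2.png",s=1)
tp=s["tool_pos"][:2]+[.006,-.01]; h=s["tool_pos"][2]
print("car",fit(P,tp,.09,h-.03,h-.005)); 
m=(np.hypot(P[...,0]-tp[0],P[...,1]-tp[1])<.09)&(P[...,2]>h-.022)&(P[...,2]<h-.01)
q=P[m];A=np.c_[q[:,:2]-tp,np.ones(len(q))];print("plane",np.linalg.lstsq(A,q[:,2],rcond=None)[0],len(q))
print(place_of("wrist","knob_grip")[:2])
f=grab_frame("top");P=cloud(f)
m=cv2.dilate(cut_out("top","rail")[0]["pixels"].astype(np.uint8),np.ones((5,5)))>0
Q=P.copy();Q[~m]=np.nan; q=Q[(Q[...,2]>.043)&(Q[...,2]<.05)]*1e3
np.save("railtop.npy",q)
r=np.radians(-103);u=np.array([np.cos(r),np.sin(r)])
for _ in range(4):
    n=np.array([-u[1],u[0]]); a=q[:,:2]@u;b=q[:,:2]@n
    lo,hi=[],[];
    for c in np.arange(np.percentile(a,10),np.percentile(a,85),8):
        k=(a>c)&(a<c+8); 
        if k.sum()>10: lo.append((c,b[k].min()));hi.append((c,b[k].max()))
    lo=np.array(lo);hi=np.array(hi); sl=(np.polyfit(*lo.T,1)[0]+np.polyfit(*hi.T,1)[0])/2
    u=u+sl*n;u/=np.linalg.norm(u)
print("yaw",np.degrees(np.arctan2(u[1],u[0])),"mid b",(lo[:,1].mean()+hi[:,1].mean())/2,"w",hi[:,1].mean()-lo[:,1].mean(),"a",a.min(),a.max(),np.percentile(a,[1,99]))
E
```

```text
[0.52928331 0.29431303 0.15836684] [2.81667099e-04 5.05225866e-01 8.62987028e-01 3.67282770e-04] [-0.07188452 -0.23914749  0.83571637] [ 0.00648961 -0.06793029  0.02021956] 0.0010490891922856193 0.0
car (0, [0.0, 0.0, 0.0, 0.0], 0.0, nan)
plane [0. 0. 0.] 0
[{'at': [0.5779, 0.2669, 0.0587], 'p': 0.59}]
yaw -103.02941706145458 mid b 571.0442669971715 w 37.039534676164635 a -196.2939210045014 33.46722504766654 [-191.27294302   31.27671717]
  return _methods._mean(a, axis=axis, dtype=dtype,
  ret = ret.dtype.type(ret / rcount)
```

View pics/w2.png

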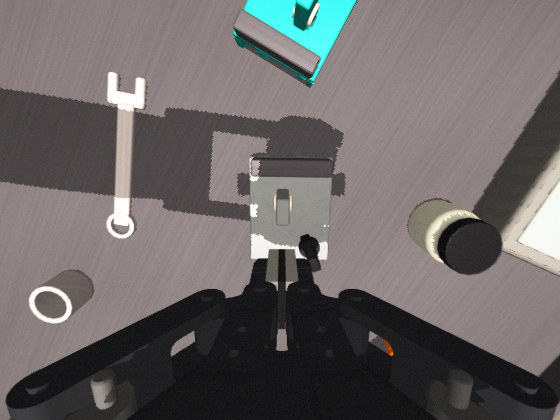

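The picture shows the fingers shut and empty at (283,270), with the carriage still on the cart and its fin at (283,205). The grip missed, so I'll measure why.

```bash
python3 - <<'E'
from h import *
f=grab_frame("wrist");P=cloud(f);s=state()
c=(.535,.284)
print("car",fit(P,c,.09,.030,.046)); print("fin",fit(P,c,.05,.075,.1));print("knob",fit(P,(.578,.264),.03,.055,.08))
print(pix(f,(.5288,.2956,.087)),pix(f,s["tool_pos"]),f["world_from_camera"][:3,3])
Q=P[(np.hypot(P[...,0]-.53,P[...,1]-.29)<.06)&(P[...,2]>.12)];print(Q[:,2].min(),Q[Q[:,2]<Q[:,2].min()+.01].mean(0))
print([ (round(d["p"],2),np.round(d["at"],4)) for d in place_of("wrist","fin_grip")+place_of("wrist","carriage")])
E
```

```text
car (5492, [542.2, 288.4, 110.0, 84.1], 118.6, 0.0381)
fin (383, [529.6, 295.5, 23.7, 11.4], 119.3, 0.0879)
knob (347, [578.2, 265.2, 33.8, 10.0], 140.6, 0.0678)
[281. 211.] [281. 241.] [0.49564672 0.35333835 0.3347504 ]
0.1949486046589114 [0.52502756 0.30239624 0.20115007]
[(0.77, array([0.5278, 0.2956, 0.0737])), (0.79, array([5.430e-01, 2.856e-01, 5.000e-04])), (0.55, array([0.4657, 0.4614, 0.0026]))]
```

Request:
jog_arm:
  motion: "100 0 0.001 0 0 0 0;100 0 0.001 0 0 0 0;100 0 0.001 0 0 0 0;100 0 0.001 0.1 0 0 0;100 0 0.001 0.2 0 0 0"

```text
time: 5.9
tool_pos: [0.5304, 0.2948, 0.0558]
tool_rot: [0.001, 0.505, 0.863, 0.001]
contact_force: [-0.2, -0.6, -1.6]
gripper_width: 1.0
grasp_force: 0.0
```

Request:
jog_arm:
  motion: "60 0 0 0.006 0 0 0;30 0 0 0.006 0 0 0;0 0 0 0.006 0 0 0;0 0 0 0.006 0 0 0;0 0 0 0.006 0 0 0"

```text
time: 6.52
tool_pos: [0.5304, 0.2948, 0.0547]
tool_rot: [0.001, 0.505, 0.863, 0.001]
contact_force: [-0.9, -0.4, 5.5]
gripper_width: 0.004
grasp_force: 2.7
```

Request:
jog_arm:
  motion: "0 0 0 0 0 0 0;0 0 0 0 0 0 0;0 0 0 0 0 0 0;0 0 0 0 0 0 0;0 0 0 0 0 0 0"

```text
time: 7.15
tool_pos: [0.5304, 0.2948, 0.0547]
tool_rot: [0.001, 0.505, 0.863, 0.001]
contact_force: [-2.1, -1.6, 6.0]
gripper_width: -0.001
grasp_force: 3.1
```

```bash
python3 - <<'E'
from h import *
f=grab_frame("wrist");g=grab_frame("scene");s=state()
print(pix(g,s["tool_pos"]),pix(f,s["tool_pos"]))
u,v=pix(g,s["tool_pos"]).astype(int)
save(f,"a.png",(180,160,400,420),2); save(g,"b.png",(u-50,v-60,u+50,v+58),4.4)
a=cv2.imread("pics/a.png");b=cv2.imread("pics/b.png");h=min(a.shape[0],b.shape[0]);m=np.hstack([a[:h,:],b[:h,:]]);cv2.imwrite("pics/w3.png",cv2.resize(m,None,fx=.9,fy=.9)); print(m.shape)
P=cloud(f);c=(.535,.284)
print("car",fit(P,c,.09,.030,.046));print("bar",fit(P,c,.09,.055,.064))
E
```

```text
[313. 150.] [282. 242.]
(519, 880, 3)
car (7866, [538.1, 295.5, 93.5, 84.2], 118.5, 0.0381)
bar (3823, [534.4, 302.4, 77.8, 76.3], 118.6, 0.062)
```

View pics/w3.png

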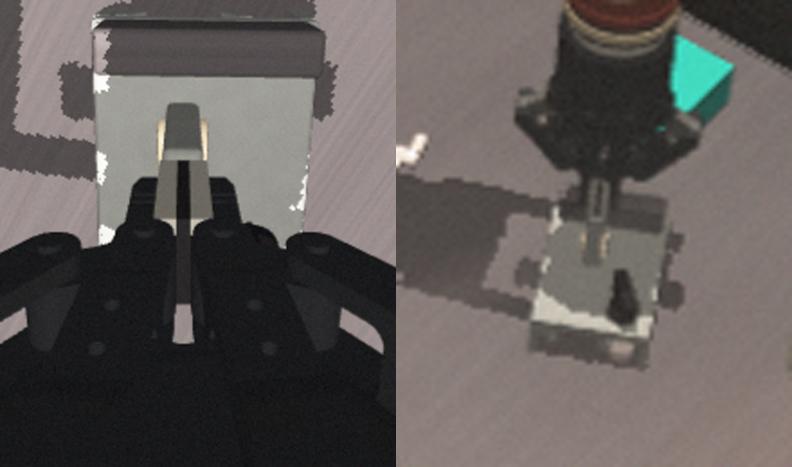

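```bash
python3 - <<'E'
from h import *
np.set_printoptions(precision=4,suppress=True)
f=grab_frame("wrist");P=cloud(f);s=state()
T=s["tool_pos"];q=s["tool_rot"];A=R.from_quat([q[1],q[2],q[3],q[0]])
for r in range(212,300,5): print(r,[A.inv().apply(P[r,c]-T).round(4).tolist() for c in (270,278,282,288)])
E
```

```text
212 [[0.0153, -0.0083, 0.0165], [0.0152, -0.0029, 0.0169], [0.0151, -0.0002, 0.0172], [0.0154, 0.0039, 0.016]]
217 [[0.0117, -0.0084, 0.0166], [0.0124, -0.0029, 0.0142], [0.0123, -0.0002, 0.0146], [0.0116, 0.0039, 0.017]]
222 [[0.0082, -0.0084, 0.0163], [0.0125, -0.0028, 0.0024], [0.0125, -0.0002, 0.0025], [0.0123, 0.0036, 0.0032]]
227 [[0.009, -0.0079, 0.0031], [0.0122, -0.0027, -0.0067], [0.0124, -0.0002, -0.0072], [0.0121, 0.0034, -0.0064]]
232 [[0.0071, -0.0077, -0.0012], [0.0126, -0.0025, -0.0171], [0.0122, -0.0003, -0.0158], [0.0124, 0.0032, -0.0165]]
237 [[0.0048, -0.0077, -0.0041], [0.0123, -0.0025, -0.0246], [0.0129, -0.0003, -0.026], [0.0125, 0.003, -0.0249]]
242 [[0.0013, -0.0077, -0.0036], [0.0121, -0.0024, -0.0315], [0.0125, -0.0003, -0.0325], [0.0125, 0.0028, -0.0326]]
247 [[0.0096, -0.0066, -0.0322], [0.0105, -0.0024, -0.0344], [0.01, -0.0003, -0.0332], [0.0103, 0.0028, -0.0341]]
252 [[0.0113, -0.0062, -0.0428], [0.0105, -0.0023, -0.0411], [0.0107, -0.0003, -0.0415], [0.0109, 0.0026, -0.0421]]
257 [[0.0108, -0.006, -0.0476], [0.0108, -0.0022, -0.0478], [0.011, -0.0003,
[... 253 characters left out ...]
, -0.0588]]
272 [[0.0108, -0.0055, -0.0632], [0.0107, -0.0021, -0.0629], [0.011, -0.0004, -0.0635], [0.0109, 0.0021, -0.0634]]
277 [[0.0103, -0.0053, -0.0666], [0.011, -0.002, -0.0678], [0.0106, -0.0004, -0.0672], [0.0106, 0.0021, -0.0672]]
282 [[0.0102, -0.0052, -0.0705], [0.0109, -0.002, -0.0719], [0.0107, -0.0004, -0.0715], [0.0109, 0.0019, -0.0719]]
287 [[0.0117, -0.0049, -0.0772], [0.0082, -0.002, -0.0709], [0.0086, -0.0004, -0.0717], [0.0117, 0.0018, -0.0771]]
292 [[0.0118, -0.0048, -0.0809], [0.0059, -0.002, -0.0709], [0.0054, -0.0004, -0.0701], [0.0116, 0.0017, -0.0805]]
297 [[0.0123, -0.0046, -0.0851], [0.0033, -0.002, -0.0703], [0.0032, -0.0004, -0.0702], [0.0106, 0.0017, -0.0822]]
```

The fin is well centred between the fingers. By depth, the shut fingertips end about 33 mm short of the reported TCP and are resting on the fin top at 88 mm. So the reported tool z is 33 mm lower than the true tips, and I'll allow for that: open, go 32 mm deeper, and grip.

Request:
jog_arm:
  motion: "100 0 0 -0.02 0 0 0;100 0 0 -0.02 0 0 0;100 0 0 -0.02 0 0 0;100 0 0 -0.02 0 0 0;100 0 0 0.02 0 0 0"

```text
time: 7.92
tool_pos: [0.5311, 0.2951, 0.0439]
tool_rot: [0.001, 0.505, 0.863, 0.002]
contact_force: [0.3, -0.3, -0.5]
gripper_width: 0.998
grasp_force: 0.0
```

Request:
jog_arm:
  motion: "50 0 0 0.042 0 0 0;30 0 0 0.042 0 0 0;0 0 0 0.042 0 0 0;0 0 0 0.042 0 0 0;0 0 0 0.042 0 0 0"

```text
time: 8.55
tool_pos: [0.5303, 0.2948, 0.0228]
tool_rot: [0.001, 0.505, 0.863, 0.001]
contact_force: [0.8, 1.4, 0.6]
gripper_width: 0.13
grasp_force: 59.2
```

Request:
jog_arm:
  motion: "0 0 0 0 0 0 0;0 0 0 0 0 0 0;0 0 0 0 0 0 0;0 0 0 0 0 0 0;0 0 0 0 0 0 0"

```text
time: 9.18
tool_pos: [0.5303, 0.2948, 0.0228]
tool_rot: [0.0, 0.505, 0.863, 0.001]
contact_force: [-0.0, 0.1, 5.0]
gripper_width: 0.133
grasp_force: 59.8
```

Gripped at 11.3 mm with 60 N. Next I'll lift and carry it high past the stop, so the wrist camera (on the carriage's rear side) looks down on the rail.

Request:
jog_arm:
  motion: "0 0 0 -0.04 0 0 0;0 0 0 -0.12 0 0 0;0 0 0 -0.2 0 0 0;0 -0.06 -0.03 -0.235 0 0 0.05;0 -0.13 -0.06 -0.235 0 0 0.1"

```text
time: 9.8
tool_pos: [0.5356, 0.2229, 0.1416]
tool_rot: [0.001, 0.569, 0.822, 0.001]
contact_force: [1.4, -0.5, -3.4]
gripper_width: 0.129
grasp_force: 58.9
```

```bash
python3 - <<'E'
from h import *
s=state();print(s["tool_pos"],s["contact_force"],s["gripper_width"],s["grasp_force"]);go((.559,-.115,.14),-13)
E
```

```text
[0.53559567 0.22291841 0.14158472] [ 1.43983445 -0.46549604 -3.36267639] 0.1286931181836942 58.9165198802948
shift [-0.6489 -0.1947  0.0029] turn [ 1.700e-03 -3.000e-04  3.917e-01]
```

Request:
jog_arm:
  motion: "0 -0.1 -0.03 0 0 0 0.08;0 -0.2 -0.06 0 0 0 0.16;0 -0.3 -0.09 0 0 0 0.24;0 -0.4 -0.12 0 0 0 0.32;0 -0.5 -0.15 0 0 0 0.39"

```text
time: 10.42
tool_pos: [0.5522, -0.0386, 0.1387]
tool_rot: [-0.001, 0.783, 0.622, -0.001]
contact_force: [0.8, 1.5, -4.0]
gripper_width: 0.13
grasp_force: 58.9
```

Request:
jog_arm:
  motion: "0 -0.11 -0.07 0 0 0 0;0 -0.11 -0.07 0 0 0 0;0 -0.11 -0.07 0 0 0 0;0 -0.11 -0.07 0 0 0 0;0 -0.11 -0.07 0 0 0 0"

```text
time: 11.05
tool_pos: [0.5077, -0.0823, 0.1396]
tool_rot: [0.0, 0.781, 0.624, 0.0]
contact_force: [0.6, -0.0, -4.0]
gripper_width: 0.127
grasp_force: 60.3
```

```bash
python3 - <<'E'
from h import *
np.set_printoptions(precision=4,suppress=True)
s=state();print(s["tool_pos"],s["tool_rot"],s["contact_force"],s["ft_torque"],s["gripper_width"])
f=grab_frame("wrist");P=cloud(f);save(f,"w4.png")
np.savez("w4.npz",P=P,C=f["color"],s=s["tool_pos"],q=s["tool_rot"])
for t in ["rail","stop","strip_mid","knob_grip","carriage"]: print(t,[(round(d["p"],2),np.round(d["at"],4).tolist()) for d in place_of("wrist",t)[:2]])
E
```

```text
[ 0.5077 -0.0823  0.1396] [0.     0.781  0.6245 0.0001] [ 0.5829 -0.0293 -3.9672] [ 0.0018  0.0401 -0.031 ] 0.1273503029614572
rail [(0.7, [0.5741, -0.048, 0.0015])]
stop []
strip_mid [(0.89, [0.5914, -0.0583, 0.024])]
knob_grip [(0.53, [0.7266, -0.2699, -0.0043]), (0.19, [0.7606, -0.0587, 0.0031])]
carriage [(0.81, [0.5088, -0.0912, 0.123])]
```

View pics/w4.png

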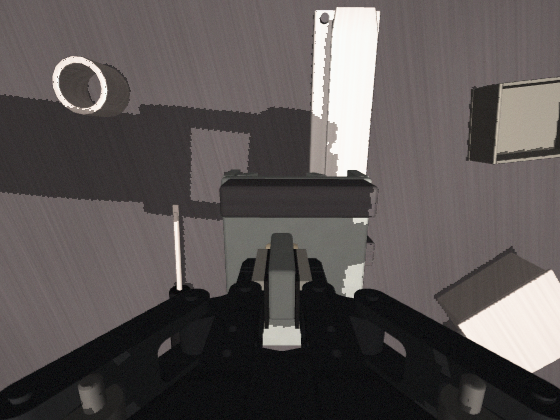

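The carriage hangs level in the fingers (fin at 282,265). The rail's open half shows at (345,20–170), with the open end at the picture's top. Next I'll fit the rail edges and the in-hand pose.

```bash
cat >> h.py <<'E'
def edges(q,yaw,step=.006,trim=(5,95)):
    "strip fit along yaw: returns yaw, middle offset b, width, a-range (m)"
    r=np.radians(yaw);u=np.array([np.cos(r),np.sin(r)])
    for _ in range(4):
        n=np.array([-u[1],u[0]]);a=q[:,:2]@u;b=q[:,:2]@n;L=[]
        for c in np.arange(*np.percentile(a,trim),step):
            k=(a>c)&(a<c+step)
            if k.sum()>15: L.append((c,b[k].min(),b[k].max()))
        L=np.array(L);sl=(np.polyfit(L[:,0],L[:,1],1)[0]+np.polyfit(L[:,0],L[:,2],1)[0])/2
        u=u+sl*n;u/=np.linalg.norm(u)
    return np.degrees(np.arctan2(u[1],u[0])),np.median(L[:,1]+L[:,2])/2,np.median(L[:,2]-L[:,1]),a.min(),a.max(),u,n
E
python3 - <<'E'
from h import *
np.set_printoptions(precision=4,suppress=True)
d=np.load("w4.npz");P=d["P"];T=d["s"];q=d["q"];A=R.from_quat([q[1],q[2],q[3],q[0]])
yv=A.as_matrix()[:,1];print("tool y yaw",np.degrees(np.arctan2(yv[1],yv[0])))
def reg(z0,z1,c,r): return P[(np.hypot(P[...,0]-c[0],P[...,1]-c[1])<r)&(P[...,2]>z0)&(P[...,2]<z1)]
Q=reg(.044,.049,(.60,.03),.12); 
print("railtop",len(Q),np.median(Q[:,2]));
print(edges(Q,-103,trim=(25,95)))
Q=reg(.006,.013,(.60,.03),.12);print("foot",len(Q),Q[:,:2].mean(0));print(edges(Q,-103))
# in-hand, tool frame
L=A.inv().apply((P-T).reshape(-1,3)).reshape(P.shape)
m=(np.abs(L[...,0])<.07)&(np.abs(L[...,1])<.07)
for nm,z0,z1,x0 in(("plate",.000,.03,.010),("bar",-.03,-.0,.022)):
    k=m&(L[...,2]>z0)&(L[...,2]<z1)&(L[...,0]>x0);W=L[k]
    if len(W)<30: print(nm,len(W));continue
    g=np.linalg.lstsq(np.c_[W[:,:2],np.ones(len(W))],W[:,2],rcond=None)[0]
    print(nm,len(W),"z",np.percentile(W[:,2],[5,50,95]),"slope",g,"x",np.percentile(W[:,0],[1,99]),"y",np.percentile(W[:,1],[1,99]))
    print(cv2.minAreaRect((W[:,:2]*1000).astype(np.float32)))
E
```

```text
tool y yaw -12.709280323366853
railtop 7031 0.046146735316913934
(np.float64(-103.17435840089844), np.float64(0.5710085180655935), np.float64(0.038320914852217614), np.float64(-0.19963495113087548), np.float64(-0.06485730228676151), array([-0.2279, -0.9737]), array([ 0.9737, -0.2279]))
foot 2766 [0.5678 0.0118]
(np.float64(-107.70508242981332), np.float64(0.5611069914418072), np.float64(0.05985155121618457), np.float64(-0.23875914789110697), np.float64(-0.08845976845325673), array([-0.3041, -0.9526]), array([ 0.9611, -0.2763]))
plate 198 z [0.0005 0.0069 0.0202] slope [-2.6437  0.0159  0.1212] x [0.04   0.0433] y [-0.0339  0.0493]
((41.34859848022461, 7.7161712646484375), (3.7872750759124756, 83.63707733154297), 0.23599280416965485)
bar 1118 z [-0.0289 -0.0155 -0.0037] slope [-1.6834 -0.0121  0.0551] x [0.0408 0.0432] y [-0.0334  0.0484]
((41.699039459228516, 7.855670928955078), (84.0318603515625, 4.299860000610352), 89.19176483154297)
```

```bash
python3 - <<'E'
from h import *
go((.6228,.1541,.09),-13.15)
E
```

```text
shift [0.5134 0.1204 0.0988] turn [-0.0001  0.      0.0043]
```

Request:
jog_arm:
  motion: "0 0.1 0.024 0 0 0 0.004;0 0.21 0.05 0 0 0 0.004;0 0.32 0.075 0 0 0 0.004;0 0.42 0.1 0 0 0 0.004;0 0.513 0.12 0.05 0 0 0.004"

```text
time: 11.98
tool_pos: [0.6257, 0.1559, 0.1172]
tool_rot: [0.002, 0.783, 0.622, 0.003]
contact_force: [0.5, -0.5, -3.8]
gripper_width: 0.13
grasp_force: 60.4
```

```bash
cat >> h.py <<'E'
U=np.array([-.2277,-.9737]);N=np.array([.9737,-.2277])
def rel(pr=True):
    s=state();p=s["tool_pos"];q=s["tool_rot"];y=R.from_quat([q[1],q[2],q[3],q[0]]).as_matrix()
    print("a %.4f b %.4f z %.4f yaw %.2f tilt %s"%(p[:2]@U,p[:2]@N,p[2],np.degrees(np.arctan2(y[1,1],y[0,1])),np.round(y[:2,2],4)),"F along/side/z",np.round([s["contact_force"][:2]@U,s["contact_force"][:2]@N,s["contact_force"][2]],1),"M",np.round(s["ft_torque"],2),s["grasp_force"].round(1),"t",s["time"])
    return s
E
python3 - <<'E'
from h import *
np.set_printoptions(precision=4,suppress=True)
s=rel();f=grab_frame("wrist");P=cloud(f)
T=s["tool_pos"];q=s["tool_rot"];A=R.from_quat([q[1],q[2],q[3],q[0]])
L=A.inv().apply((P-T).reshape(-1,3)).reshape(P.shape)
k=(np.abs(L[...,0])<.07)&(np.abs(L[...,1])<.06)&(L[...,2]>-.045)&(L[...,2]<-.033)&(L[...,0]>.025);W=L[k]
print(len(W),"bar top z",np.percentile(W[:,2],[5,50,95]),"fit",np.linalg.lstsq(np.c_[W[:,:2],np.ones(len(W))],W[:,2],rcond=None)[0],"x",np.percentile(W[:,0],[1,99]),"y",np.percentile(W[:,1],[1,99]))
k=(np.abs(L[...,0])<.07)&(L[...,1]>.012)&(L[...,1]<.06)&(L[...,2]>-.022)&(L[...,2]<-.008)&(L[...,0]<.03);W=L[k]
print(len(W),"plate",np.percentile(W[:,2],[5,50,95]),np.linalg.lstsq(np.c_[W[:,:2],np.ones(len(W))],W[:,2],rcond=None)[0],W[:,:2].min(0),W[:,:2].max(0))
go((.6228,.1541,.0416),-13.15)
E
```

```text
Traceback (most recent call last):
  File "h.py", line 48, in rel
    print("a %.4f b %.4f z %.4f yaw %.2f tilt %s"%(p[:2]@U,p[:2]@N,p[2],np.degrees(np.arctan2(y[1,1],y[0,1])),np.round(y[:2,2],4)),"F along/side/z",np.round([s["contact_force"][:2]@U,s["contact_force"][:2]@N,s["contact_force"][2]],1),"M",np.round(s["ft_torque"],2),s["grasp_force"].round(1),"t",s["time"])
                                                                                                                                                                                                                                                                         ^^^^^^^^^^^^^^^^^^^^^^
AttributeError: 'float' object has no attribute 'round'
```

```bash
sed -i 's/s\["grasp_force"\].round(1)/round(s["grasp_force"],1)/' h.py
python3 - <<'E'
from h import *
np.set_printoptions(precision=4,suppress=True)
f=grab_frame("wrist");s=rel();P=cloud(f)
T=s["tool_pos"];q=s["tool_rot"];A=R.from_quat([q[1],q[2],q[3],q[0]])
L=A.inv().apply((P-T).reshape(-1,3)).reshape(P.shape)
k=(np.abs(L[...,0])<.07)&(np.abs(L[...,1])<.06)&(L[...,2]>-.045)&(L[...,2]<-.033)&(L[...,0]>.025);W=L[k]
print(len(W),"bar top z",np.percentile(W[:,2],[5,50,95]),"fit",np.linalg.lstsq(np.c_[W[:,:2],np.ones(len(W))],W[:,2],rcond=None)[0],"x",np.percentile(W[:,0],[1,99]),"y",np.percentile(W[:,1],[1,99]))
k=(np.abs(L[...,0])<.07)&(L[...,1]>.012)&(L[...,1]<.06)&(L[...,2]>-.022)&(L[...,2]<-.008)&(L[...,0]<.03);W=L[k]
print(len(W),"plate",np.percentile(W[:,2],[5,50,95]),np.linalg.lstsq(np.c_[W[:,:2],np.ones(len(W))],W[:,2],rcond=None)[0],W[:,:2].min(0),W[:,:2].max(0))
go((.6228,.1541,.0416),-13.15)
E
```

```text
a -0.2985 b 0.5707 z 0.1108 yaw -12.96 tilt [-0.0005  0.0051] F along/side/z [-2.8 -2.5 -7.5] M [ 0.67 -0.01 -0.03] 60.3 t 12.025
1578 bar top z [-0.0449 -0.0443 -0.0347] fit [ 0.3933  0.0042 -0.0564] x [0.0253 0.0389] y [-0.027   0.0475]
2317 plate [-0.022  -0.0216 -0.0208] [ 0.0027  0.     -0.0215] [-0.0699  0.012 ] [0.0158 0.0525]
shift [-0.014   0.0014  0.1383] turn [-0.0011 -0.0032  0.0022]
```

Request:
jog_arm:
  motion: "0 -0.014 0.0014 0.03 0 0 0.002;0 -0.014 0.0014 0.06 0 0 0.002;0 -0.014 0.0014 0.07 0 0 0.002;0 -0.014 0.0014 0.07 0 0 0.002;0 -0.014 0.0014 0.07 0 0 0.002"

```text
time: 12.65
tool_pos: [0.6222, 0.1464, 0.0804]
tool_rot: [0.0, 0.785, 0.62, 0.001]
contact_force: [0.6, 0.4, -3.1]
gripper_width: 0.132
grasp_force: 60.3
```

```bash
cat > inhand.py <<'E'
from h import *
np.set_printoptions(precision=4,suppress=True)
f=grab_frame("wrist");s=rel();P=cloud(f)
T=s["tool_pos"];q=s["tool_rot"];A=R.from_quat([q[1],q[2],q[3],q[0]])
L=A.inv().apply((P-T).reshape(-1,3)).reshape(P.shape)
def pl(nm,z,x0,x1,y0):
    W=L[(L[...,0]>x0)&(L[...,0]<x1)&(L[...,1]>y0)&(L[...,1]<.046)&(abs(L[...,2]-z)<.006)]
    W=W[abs(W[:,2]-np.median(W[:,2]))<.0015]
    print(nm,len(W),np.median(W[:,2]),np.linalg.lstsq(np.c_[W[:,:2],np.ones(len(W))],W[:,2],rcond=None)[0],"x",np.percentile(W[:,0],[1,99]))
pl("bar top",-.039,.03,.06,-.04); pl("plate",-.015,-.01,.025,.014)
E
python3 inhand.py; python3 -c "
from h import *
go((.6228,.1541,.0416),-13.15)"
```

```text
a -0.2844 b 0.5726 z 0.0805 yaw -13.34 tilt [0.0018 0.0003] F along/side/z [ 0.3 -0.1 -4.2] M [0.03 0.04 0.  ] 60.3 t 12.7
bar top 4127 -0.03923975194854051 [ 0.0311  0.0011 -0.0404] x [0.0301 0.0429]
plate 2493 -0.015177318493633754 [-0.0049  0.0002 -0.0152] x [-0.0095  0.0199]
shift [ 0.0149 -0.0026  0.0778] turn [ 0.0011 -0.0004 -0.0023]
```

Request:
jog_arm:
  motion: "0 0.005 -0.0028 0.03 0 0 -0.002;0 0.005 -0.0028 0.06 0 0 -0.002;0 0.005 -0.0028 0.0778 0 0 -0.002;0 0.005 -0.0028 0.0778 0 0 -0.002;0 0.005 -0.0028 0.0778 0 0 -0.002"

```text
time: 13.32
tool_pos: [0.6212, 0.1495, 0.0407]
tool_rot: [0.0, 0.783, 0.622, 0.0]
contact_force: [0.1, -0.2, -4.4]
gripper_width: 0.132
grasp_force: 60.3
```

```bash
python3 inhand.py
```

```text
a -0.2871 b 0.5710 z 0.0411 yaw -13.15 tilt [0.0012 0.0002] F along/side/z [-0.1 -0.2 -3.4] M [ 0.    0.06 -0.01] 60.3 t 13.375
bar top 4125 -0.03892822876219271 [ 0.0234  0.0009 -0.0398] x [0.0301 0.043 ]
plate 2503 -0.014871499402079361 [-0.0054  0.0003 -0.0148] x [-0.0094  0.02  ]
```

Request:
jog_arm:
  motion: "0 -0.014 0 -0.0018 0 0 0;0 -0.03 0 -0.0018 0 0 0;0 -0.045 0 -0.0018 0 0 0;0 -0.058 0 -0.0018 0 0 0;0 -0.07 0 -0.0018 0 0 0"

```text
time: 14.0
tool_pos: [0.6128, 0.1148, 0.0414]
tool_rot: [0.0, 0.784, 0.621, 0.0]
contact_force: [-1.2, -0.7, -4.3]
gripper_width: 0.132
grasp_force: 60.4
```

```bash
python3 -c "
from h import *
rel()"
```

```text
a -0.2513 b 0.5705 z 0.0414 yaw -13.17 tilt [0.0001 0.    ] F along/side/z [ 0.9 -1.  -4.3] M [0.05 0.06 0.05] 60.4 t 14.0
```

Request:
jog_arm:
  motion: "0 -0.008 0.001 -0.001 0 0 0;0 -0.016 0.001 -0.001 0 0 0;0 -0.024 0.001 -0.001 0 0 0;0 -0.032 0.001 -0.001 0 0 0;0 -0.04 0.001 -0.001 0 0 0"

```text
time: 14.62
tool_pos: [0.6087, 0.0956, 0.0419]
tool_rot: [-0.0, 0.783, 0.622, -0.0]
contact_force: [-0.4, 1.0, -4.2]
gripper_width: 0.13
grasp_force: 60.4
```

```bash
python3 -c "
from h import *
rel()"
```

```text
a -0.2317 b 0.5710 z 0.0419 yaw -13.15 tilt [-0.  0.] F along/side/z [-0.9 -0.7 -4.2] M [-0.02  0.05 -0.01] 60.4 t 14.625
```

Request:
jog_arm:
  motion: "0 -0.02 0 0 0 0 0;0 -0.04 0 0 0 0 0;0 -0.06 0 0 0 0 0;0 -0.08 0 0 0 0 0;0 -0.1 0 0 0 0 0"

```text
time: 15.25
tool_pos: [0.5973, 0.0464, 0.0419]
tool_rot: [0.0, 0.783, 0.621, 0.0]
contact_force: [-0.0, 0.0, -3.6]
gripper_width: 0.13
grasp_force: 60.4
```

```bash
python3 -c "
from h import *
rel()
f=grab_frame('top');P=cloud(f)
q=P[(np.hypot(P[...,0]-.555,P[...,1]+.133)<.06)&(P[...,2]>.0525)&(P[...,2]<.062)]
a=q[:,:2]@U;b=q[:,:2]@N;k=abs(b-.571)<.025
print(len(q),k.sum(),np.histogram(a[k],np.arange(-.03,.05,.003)),b.min(),b.max())
"
```

```text
a -0.1812 b 0.5710 z 0.0419 yaw -13.16 tilt [ 0. -0.] F along/side/z [-0.  -0.  -3.6] M [ 0.03  0.08 -0.02] 60.4 t 15.25
211 176 (array([ 0,  0,  0,  0,  0,  0,  0,  0,  0,  9, 23, 24, 23, 20, 22, 21, 25,
        9,  0,  0,  0,  0,  0,  0,  0,  0]), array([-3.0000000e-02, -2.7000000e-02, -2.4000000e-02, -2.1000000e-02,
       -1.8000000e-02, -1.5000000e-02, -1.2000000e-02, -9.0000000e-03,
       -6.0000000e-03, -3.0000000e-03, -6.9388939e-18,  3.0000000e-03,
        6.0000000e-03,  9.0000000e-03,  1.2000000e-02,  1.5000000e-02,
        1.8000000e-02,  2.1000000e-02,  2.4000000e-02,  2.7000000e-02,
        3.0000000e-02,  3.3000000e-02,  3.6000000e-02,  3.9000000e-02,
        4.2000000e-02,  4.5000000e-02,  4.8000000e-02])) 0.5406411019127577 0.600976570353046
```

Request:
jog_arm:
  motion: "0 -0.02 0 0 0 0 0;0 -0.04 0 0 0 0 0;0 -0.06 0 0 0 0 0;0 -0.08 0 0 0 0 0;0 -0.1 0 0 0 0 0"

```text
time: 15.92
tool_pos: [0.5859, -0.0023, 0.0419]
tool_rot: [0.0, 0.783, 0.621, -0.0]
contact_force: [-0.1, -0.1, -4.5]
gripper_width: 0.132
grasp_force: 60.4
```

Request:
jog_arm:
  motion: "0 -0.018 0 0 0 0 0;0 -0.036 0 0 0 0 0;0 -0.054 0 0 0 0 0;0 -0.07 0 0 0 0 0;0 -0.084 0 0 0 0 0"

```text
time: 16.55
tool_pos: [0.5764, -0.043, 0.0419]
tool_rot: [-0.0, 0.783, 0.621, 0.0]
contact_force: [-0.1, 0.9, -4.5]
gripper_width: 0.127
grasp_force: 60.4
```

```bash
python3 -c "
from h import *
rel()
f=grab_frame('top');P=cloud(f)
q=P[(np.hypot(P[...,0]-.585,P[...,1]+.04)<.15)&(P[...,2]>.052)&(P[...,2]<.0595)]
a=q[:,:2]@U;b=q[:,:2]@N;k=(b-.571<-.015)&(abs(b-.571)<.035)
print(np.histogram(a[k],np.arange(-.06,.03,.003)))"
```

```text
a -0.0894 b 0.5710 z 0.0419 yaw -13.15 tilt [0. 0.] F along/side/z [-0.8 -0.3 -4.5] M [-0.05 -0.    0.  ] 60.4 t 16.55
(array([ 8,  9,  9, 10,  8,  7,  7, 11,  8,  8, 10,  7,  9,  0,  0,  0,  0,
        0,  0,  0,  0,  0,  0,  0,  0,  0,  1,  5,  0]), array([-6.00000000e-02, -5.70000000e-02, -5.40000000e-02, -5.10000000e-02,
       -4.80000000e-02, -4.50000000e-02, -4.20000000e-02, -3.90000000e-02,
       -3.60000000e-02, -3.30000000e-02, -3.00000000e-02, -2.70000000e-02,
       -2.40000000e-02, -2.10000000e-02, -1.80000000e-02, -1.50000000e-02,
       -1.20000000e-02, -9.00000000e-03, -6.00000000e-03, -3.00000000e-03,
        5.55111512e-17,  3.00000000e-03,  6.00000000e-03,  9.00000000e-03,
        1.20000000e-02,  1.50000000e-02,  1.80000000e-02,  2.10000000e-02,
        2.40000000e-02,  2.70000000e-02]))
```

Request:
jog_arm:
  motion: "0 -0.007 0 0 0 0 0;0 -0.014 0 0 0 0 0;0 -0.02 0 0 0 0 0;0 -0.025 0 0 0 0 0;0 -0.029 0 0 0 0 0"

```text
time: 17.23
tool_pos: [0.5732, -0.0567, 0.0419]
tool_rot: [-0.0, 0.783, 0.621, 0.0]
contact_force: [-0.3, 0.2, -3.7]
gripper_width: 0.129
grasp_force: 60.4
```

Request:
jog_arm:
  motion: "0 -0.001 0 0 0 0 0;0 -0.002 0 0 0 0 0;0 -0.003 0 0 0 0 0;0 -0.004 0 0 0 0 0;0 -0.004 0 0 0 0 0"

```text
time: 17.85
tool_pos: [0.5728, -0.0585, 0.0419]
tool_rot: [0.0, 0.783, 0.622, 0.0]
contact_force: [0.4, -0.5, -2.9]
gripper_width: 0.128
grasp_force: 60.4
```

```bash
python3 -c "
from h import *
rel()"
```

```text
a -0.0734 b 0.5710 z 0.0419 yaw -13.15 tilt [ 0. -0.] F along/side/z [ 0.4  0.6 -2.9] M [-0.    0.05 -0.01] 60.4 t 17.85
```

Request:
jog_arm:
  motion: "0 -0.0008 0 0 0 0 0;0 -0.0014 0 0 0 0 0;0 -0.002 0 0 0 0 0;0 -0.0026 0 0 0 0 0;0 -0.003 0 0 0 0 0"

```text
time: 18.48
tool_pos: [0.5724, -0.06, 0.0419]
tool_rot: [-0.0, 0.783, 0.621, -0.0]
contact_force: [0.6, 0.5, -3.8]
gripper_width: 0.127
grasp_force: 60.4
```

Request:
jog_arm:
  motion: "0 -0.0006 0 0 0 0 0;0 -0.001 0 0 0 0 0;0 -0.0014 0 0 0 0 0;0 -0.0018 0 0 0 0 0;0 -0.0018 0 0 0 0 0"

```text
time: 19.1
tool_pos: [0.5722, -0.0609, 0.0419]
tool_rot: [0.0, 0.783, 0.621, 0.0]
contact_force: [-0.6, 0.4, -4.0]
gripper_width: 0.128
grasp_force: 60.4
```

Request:
jog_arm:
  motion: "0 -0.0004 0 0 0 0 0;0 -0.0008 0 0 0 0 0;0 -0.0012 0 0 0 0 0;0 -0.0016 0 0 0 0 0;0 -0.0016 0 0 0 0 0"

```text
time: 19.73
tool_pos: [0.572, -0.0617, 0.0419]
tool_rot: [-0.0, 0.783, 0.621, -0.0]
contact_force: [-0.7, -0.1, -4.3]
gripper_width: 0.127
grasp_force: 60.4
```

Request:
jog_arm:
  motion: "0 -0.0004 0 0 0 0 0;0 -0.0008 0 0 0 0 0;0 -0.0012 0 0 0 0 0;0 -0.0016 0 0 0 0 0;0 -0.0016 0 0 0 0 0"

```text
time: 20.35
tool_pos: [0.572, -0.0621, 0.042]
tool_rot: [-0.0, 0.783, 0.621, 0.0]
contact_force: [1.2, 2.4, -3.7]
gripper_width: 0.129
grasp_force: 60.4
```

Reaction is 2.7 N along the rail, so it's at the stop, close to where the picture predicted. I'll set it down, release and rise.

Request:
jog_arm:
  motion: "0 0.0004 0 0.001 0 0 0;30 0.0004 0 0.001 0 0 0;50 0.0004 0 0.001 0 0 0;50 0.0004 0 0.001 0 0 0;50 0.0004 0 0.001 0 0 0"

```text
time: 20.98
tool_pos: [0.5721, -0.0624, 0.0417]
tool_rot: [0.0, 0.783, 0.622, 0.0]
contact_force: [0.7, 0.2, 0.3]
gripper_width: 0.501
grasp_force: 0.0
```

Request:
jog_arm:
  motion: "60 0 0 -0.05 0 0 0;60 0 0 -0.12 0 0 0;60 0 0 -0.18 0 0 0;60 0 0 -0.18 0 0 0;60 0 0 -0.18 0 0 0"

```text
time: 21.6
tool_pos: [0.5713, -0.0621, 0.1303]
tool_rot: [-0.001, 0.783, 0.621, -0.0]
contact_force: [0.0, -0.1, -1.3]
gripper_width: 0.6
grasp_force: 0.0
```

```bash
python3 - <<'E'
from h import *
np.set_printoptions(precision=4,suppress=True)
rel()
f=grab_frame("wrist");P=cloud(f);save(f,"w5.png")
g=grab_frame("top");G=cloud(g)
for n,P in(("wrist",P),("top",G)):
    def reg(z0,z1,c,r): return P[(np.hypot(P[...,0]-c[0],P[...,1]-c[1])<r)&(P[...,2]>z0)&(P[...,2]<z1)]
    for nm,z0,z1,c,r in(("plate",.0535,.0585,(.57,-.07),.12),("fin",.10,.11,(.572,-.06),.03),("knob",.078,.09,(.588,-.117),.035)):
        Q=reg(z0,z1,c,r)
        if len(Q)<20: print(n,nm,len(Q)); continue
        a=Q[:,:2]@U;b=Q[:,:2]@N
        print(n,nm,len(Q),"z",np.median(Q[:,2]),"a",np.percentile(a,[.5,50,99.5]),"b",np.percentile(b,[.5,50,99.5]),cv2.minAreaRect((Q[:,:2]*1000).astype(np.float32)))
for c in("wrist","top"): print([(round(d["p"],2),np.round(d["at"],4)) for d in place_of(c,"knob_grip")[:3]])
E
```

```text
a -0.0696 b 0.5704 z 0.1303 yaw -13.15 tilt [-0.0014  0.0003] F along/side/z [ 0.1  0.1 -1.3] M [-0.02  0.02 -0.03] 0.0 t 21.6
wrist plate 8531 z 0.05606800074910395 a [-0.113  -0.0463  0.0192] b [0.5373 0.578  0.6199] ((574.0703125, -87.12188720703125), (134.498779296875, 84.07207489013672), 76.84306335449219)
wrist fin 526 z 0.10596134555735455 a [-0.0823 -0.0714 -0.0586] b [0.5653 0.5704 0.5762] ((571.8777465820312, -61.39368438720703), (23.791080474853516, 10.958613395690918), 76.61119079589844)
wrist knob 486 z 0.08570529015768062 a [-0.037  -0.0223 -0.0047] b [0.5895 0.599  0.6091] ((588.4389038085938, -116.47350311279297), (9.994511604309082, 34.11924362182617), 8.458239555358887)
top plate 371 z 0.05566506929276627 a [-0.094  -0.017   0.0202] b [0.537  0.5559 0.5834] ((554.1368408203125, -91.52590942382812), (114.67312622070312, 48.419090270996094), 75.95795440673828)
top fin 0
top knob 0
[(0.73, array([ 0.5882, -0.114 ,  0.0743])), (0.7, array([ 0.5735, -0.0607,  0.0932]))]
[(0.61, array([0.8218, 0.1549, 0.0578])), (0.59, array([0.4414, 0.4991, 0.0604])), (0.21, array([ 0.702 ,  0.3492, -0.0011]))]
```

View pics/w5.png

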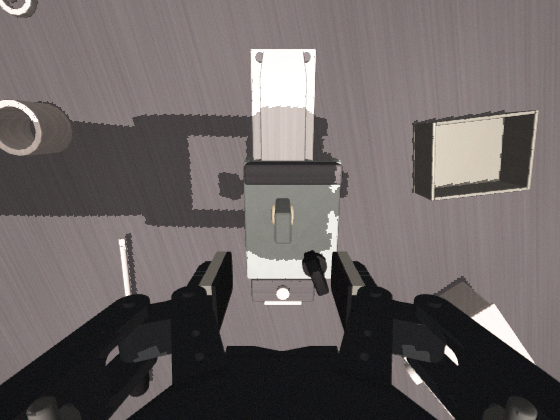

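The carriage is home: plate top at 56 mm, the front edge meets the stop at (283,285), and the knob is at (315,270) with cam about -0.38. Next I'll move over the knob.

```bash
python3 - <<'E'
from h import *
go((.5887,-.1166,.10),8.5)
E
```

```text
shift [-0.0982  0.0597  0.059 ] turn [-0.002  -0.0004 -0.2519]
```

Request:
jog_arm:
  motion: "40 -0.05 0.03 0 0 0 -0.12;40 -0.098 0.06 0.02 -0.002 0 -0.24;40 -0.098 0.06 0.04 -0.002 0 -0.252;40 -0.098 0.06 0.059 -0.002 0 -0.252;40 -0.098 0.06 0.059 -0.002 0 -0.252"

```text
time: 22.42
tool_pos: [0.5887, -0.1157, 0.1001]
tool_rot: [-0.0, 0.653, 0.758, 0.0]
contact_force: [-0.3, 0.1, 0.1]
gripper_width: 0.398
grasp_force: 0.0
```

```bash
python3 - <<'E'
from h import *
rel()
go((.5887,-.1166,.029),8.5)
f=grab_frame("wrist");P=cloud(f)
Q=P[(np.hypot(P[...,0]-.5885,P[...,1]+.1165)<.025)&(P[...,2]>.079)&(P[...,2]<.09)]
print(len(Q)); 
if len(Q)>20: print(cv2.minAreaRect((Q[:,:2]*1000).astype(np.float32)))
E
```

```text
a -0.0214 b 0.5996 z 0.1001 yaw 8.49 tilt [0.     0.0011] F along/side/z [-0.1 -0.3  0.1] M [ 0.    0.01 -0.02] 0.0 t 22.425
shift [-0.002  -0.0004  0.1423] turn [ 0.0001 -0.0007 -0.0001]
665
((588.4091796875, -116.16486358642578), (9.170645713806152, 33.17002487182617), 8.335245132446289)
```

Request:
jog_arm:
  motion: "40 -0.001 -0.0004 0.05 0 0 0;40 -0.001 -0.0004 0.1 0 0 0;40 -0.001 -0.0004 0.13 0 0 0;40 -0.001 -0.0004 0.142 0 0 0;40 -0.001 -0.0004 0.142 0 0 0"

```text
time: 23.1
tool_pos: [0.5903, -0.1172, 0.0312]
tool_rot: [0.001, 0.653, 0.758, 0.001]
contact_force: [0.5, -0.6, -0.3]
gripper_width: 0.403
grasp_force: 0.0
```

```bash
python3 -c "
from h import *
rel()"
```

```text
a -0.0202 b 0.6014 z 0.0312 yaw 8.51 tilt [ 0.0032 -0.0002] F along/side/z [ 0.5  0.6 -0.3] M [-0.04  0.    0.03] 0.0 t 23.1
```

Request:
jog_arm:
  motion: "20 0 0 0 0 0 0;10 0 0 0 0 0 0;0 0 0 0 0 0 0;0 0 0 0 0 0 0;0 0 0 0 0 0 0"

```text
time: 23.72
tool_pos: [0.5905, -0.1176, 0.0322]
tool_rot: [0.002, 0.653, 0.758, 0.001]
contact_force: [-2.4, 0.9, 5.2]
gripper_width: 0.103
grasp_force: 61.4
```

```bash
python3 -c "
from h import *
rel()"
```

```text
a -0.0200 b 0.6018 z 0.0322 yaw 8.51 tilt [ 0.0038 -0.0006] F along/side/z [-0.3 -2.5  5.2] M [0.12 0.57 0.04] 61.4 t 23.725
```

Request:
jog_arm:
  motion: "0 0 0 0 0 0 0;0 0.0007 -0.0019 0 0 0 0;0 0.0007 -0.0019 0 0 0 0;0 0.0007 -0.0019 0 0 0 0;0 0.0007 -0.0019 0 0 0 0"

```text
time: 24.35
tool_pos: [0.5904, -0.1175, 0.0322]
tool_rot: [0.003, 0.653, 0.758, 0.002]
contact_force: [-0.6, -0.6, 5.7]
gripper_width: 0.105
grasp_force: 61.3
```

```bash
python3 -c "
from h import *
rel();s=state();print(s['tool_pos'],s['joint_pos'],s['joint_vel'])"
```

```text
a -0.0200 b 0.6016 z 0.0322 yaw 8.51 tilt [ 0.0058 -0.001 ] F along/side/z [ 0.7 -0.4  5.7] M [0.01 0.01 0.04] 61.3 t 24.35
[ 0.59035056 -0.11754518  0.03224481] [-3.20575727e-01  1.51076513e-01  1.79841352e+00  9.32257148e-04
  1.18624213e+00 -4.69404194e-01] [-0.00054432  0.00019676 -0.00019426 -0.00231835 -0.0005795   0.00030669]
```

Request:
jog_arm:
  motion: "0 0 0 -0.001 0 0 0.03;0 0 0 -0.002 0 0 0.06;0 0 0 -0.002 0 0 0.09;0 0 0 -0.002 0 0 0.12;0 0 0 -0.002 0 0 0.12"

```text
time: 24.98
tool_pos: [0.5895, -0.1175, 0.0323]
tool_rot: [0.002, 0.718, 0.696, 0.001]
contact_force: [0.4, -0.9, 3.2]
gripper_width: 0.107
grasp_force: 61.0
```

```bash
python3 -c "
from h import *
rel()"
```

```text
a -0.0198 b 0.6008 z 0.0323 yaw -1.76 tilt [ 0.0041 -0.001 ] F along/side/z [0.8 0.6 3.2] M [-0.27  0.01  0.13] 61.0 t 24.975
```

Request:
jog_arm:
  motion: "0 0 0 0 0 0 0.03;0 0 0 0 0 0 0.06;0 0 0 0 0 0 0.09;0 0 0 0 0 0 0.12;0 0 0 0 0 0 0.12"

```text
time: 25.6
tool_pos: [0.5893, -0.1176, 0.0322]
tool_rot: [0.001, 0.777, 0.629, 0.001]
contact_force: [-0.3, -1.7, 4.6]
gripper_width: 0.102
grasp_force: 61.1
```

```bash
python3 -c "
from h import *
rel()"
```

```text
a -0.0197 b 0.6006 z 0.0322 yaw -12.05 tilt [ 0.0035 -0.001 ] F along/side/z [1.7 0.1 4.6] M [-0.33  0.15  0.11] 61.1 t 25.6
```

Request:
jog_arm:
  motion: "0 0 0 0 0 0 0.02;0 0 0 0 0 0 0.04;0 0 0 0 0 0 0.06;0 0 0 0 0 0 0.06;0 0 0 0 0 0 0.06"

```text
time: 26.22
tool_pos: [0.5892, -0.1175, 0.0322]
tool_rot: [0.001, 0.805, 0.593, 0.001]
contact_force: [-0.8, -2.0, 5.6]
gripper_width: 0.104
grasp_force: 61.3
```

```bash
python3 -c "
from h import *
rel()"
```

```text
a -0.0198 b 0.6004 z 0.0322 yaw -17.30 tilt [ 0.0032 -0.0009] F along/side/z [ 2.2 -0.3  5.6] M [-0.53  0.28  0.14] 61.3 t 26.225
```

Request:
jog_arm:
  motion: "0 0 0 0 0 0 0.02;0 0 0 0 0 0 0.04;0 0 0 0 0 0 0.06;0 0 0 0 0 0 0.06;0 0 0 0 0 0 0.06"

```text
time: 26.85
tool_pos: [0.5891, -0.1175, 0.0323]
tool_rot: [0.001, 0.831, 0.556, 0.001]
contact_force: [-1.4, -1.9, 4.7]
gripper_width: 0.102
grasp_force: 61.3
```

```bash
python3 -c "
from h import *
rel()"
```

```text
a -0.0197 b 0.6004 z 0.0323 yaw -22.46 tilt [ 0.0031 -0.0009] F along/side/z [ 2.2 -0.9  4.7] M [-0.5   0.34  0.1 ] 61.3 t 26.85
```

Request:
jog_arm:
  motion: "0 0 0 0 0 0 0.02;0 0 0 0 0 0 0.04;0 0 0 0 0 0 0.06;0 0 0 0 0 0 0.06;0 0 0 0 0 0 0.06"

```text
time: 27.48
tool_pos: [0.5892, -0.1176, 0.0323]
tool_rot: [0.001, 0.855, 0.518, 0.001]
contact_force: [-0.6, -1.7, 6.1]
gripper_width: 0.099
grasp_force: 61.3
```

```bash
python3 -c "
from h import *
rel()"
```

```text
a -0.0197 b 0.6005 z 0.0323 yaw -27.60 tilt [ 0.0032 -0.0011] F along/side/z [ 1.8 -0.2  6.1] M [-0.6   0.27  0.15] 61.3 t 27.475
```

Knob is at about 0.25 rad, moment 0.15.

Request:
jog_arm:
  motion: "0 0 0 0 0 0 0.02;0 0 0 0 0 0 0.04;0 0 0 0 0 0 0.06;0 0 0 0 0 0 0.06;0 0 0 0 0 0 0.06"

```text
time: 28.1
tool_pos: [0.5895, -0.1176, 0.0323]
tool_rot: [0.001, 0.878, 0.479, 0.001]
contact_force: [0.4, -1.7, 4.7]
gripper_width: 0.102
grasp_force: 61.2
```

```bash
python3 -c "
from h import *
rel()"
```

```text
a -0.0197 b 0.6008 z 0.0323 yaw -32.77 tilt [ 0.004  -0.0012] F along/side/z [1.5 0.8 4.7] M [-0.63  0.04  0.17] 61.2 t 28.1
```

Request:
jog_arm:
  motion: "0 0 0 0 0 0 0.02;0 0 0 0 0 0 0.04;0 0 0 0 0 0 0.06;0 0 0 0 0 0 0.06;0 0 0 0 0 0 0.06"

```text
time: 28.72
tool_pos: [0.5896, -0.1177, 0.0323]
tool_rot: [0.002, 0.899, 0.439, 0.002]
contact_force: [0.8, -4.0, 5.4]
gripper_width: 0.104
grasp_force: 61.2
```

```bash
python3 -c "
from h import *
rel()"
```

```text
a -0.0197 b 0.6009 z 0.0323 yaw -37.94 tilt [ 0.0043 -0.0013] F along/side/z [3.7 1.7 5.4] M [-0.88 -0.04  0.29] 61.2 t 28.725
```

Request:
jog_arm:
  motion: "0 0 0 0 0 0 0.01;0 0 0 0 0 0 0.02;0 0 0 0 0 0 0.027;0 0 0 0 0 0 0.027;0 0 0 0 0 0 0.027"

```text
time: 29.35
tool_pos: [0.5897, -0.1176, 0.0324]
tool_rot: [0.002, 0.907, 0.421, 0.002]
contact_force: [0.4, -3.8, 5.2]
gripper_width: 0.1
grasp_force: 61.3
```

```bash
python3 -c "
from h import *
rel()"
```

```text
a -0.0197 b 0.6009 z 0.0324 yaw -40.25 tilt [ 0.0043 -0.0013] F along/side/z [3.6 1.2 5.2] M [-0.84 -0.08  0.26] 61.3 t 29.35
```

Request:
jog_arm:
  motion: "0 0 0 0 0 0 0.01;0 0 0 0 0 0 0.02;0 0 0 0 0 0 0.03;0 0 0 0 0 0 0.03;0 0 0 0 0 0 0.03"

```text
time: 29.98
tool_pos: [0.5896, -0.1177, 0.0324]
tool_rot: [0.001, 0.916, 0.4, 0.002]
contact_force: [0.8, -3.9, 5.8]
gripper_width: 0.102
grasp_force: 61.3
```

```bash
python3 -c "
from h import *
rel()"
```

```text
a -0.0197 b 0.6009 z 0.0324 yaw -42.82 tilt [ 0.0042 -0.0014] F along/side/z [3.6 1.7 5.8] M [-0.82 -0.05  0.36] 61.3 t 29.975
```

Request:
jog_arm:
  motion: "0 0 0 0 0 0 0.005;0 0 0 0 0 0 0.01;0 0 0 0 0 0 0.016;0 0 0 0 0 0 0.016;0 0 0 0 0 0 0.016"

```text
time: 30.6
tool_pos: [0.5896, -0.1177, 0.0324]
tool_rot: [0.001, 0.921, 0.389, 0.002]
contact_force: [-0.1, -3.7, 5.7]
gripper_width: 0.097
grasp_force: 61.4
```

```bash
python3 -c "
from h import *
v=[]
for i in range(6): rel() if i==0 else 0; grab_frame('top'); v.append(round(state()['ft_torque'][2],3))
print(v)"
```

```text
a -0.0197 b 0.6009 z 0.0324 yaw -44.18 tilt [ 0.0041 -0.0014] F along/side/z [3.7 0.8 5.7] M [-0.8  -0.05  0.39] 61.4 t 30.6
[np.float64(0.373), np.float64(0.36), np.float64(0.356), np.float64(0.409), np.float64(0.285), np.float64(0.371)]
```

Request:
jog_arm:
  motion: "0 0 0 0 0 0 0.005;0 0 0 0 0 0 0.01;0 0 0 0 0 0 0.018;0 0 0 0 0 0 0.018;0 0 0 0 0 0 0.018"

```text
time: 31.52
tool_pos: [0.5895, -0.1177, 0.0324]
tool_rot: [0.001, 0.926, 0.377, 0.002]
contact_force: [-0.3, -4.5, 5.1]
gripper_width: 0.102
grasp_force: 61.4
```

```bash
cat > tq.py <<'E'
from h import *
rel();v=[]
for i in range(8): grab_frame('top'); v.append(state()['ft_torque'][2])
print(np.mean(v),np.std(v))
E
python3 tq.py
```

```text
a -0.0196 b 0.6008 z 0.0324 yaw -45.72 tilt [ 0.004  -0.0015] F along/side/z [4.5 0.7 5.1] M [-0.87  0.02  0.43] 61.4 t 31.525
0.42464914380239627 0.02197866591405142
```

Moment averages 0.425 N m against about 0.125 loose, so it's 0.3 over loose and snug. I'll let go and rise.

Request:
jog_arm:
  motion: "20 0 0 0 0 0 0;40 0 0 0 0 0 0;40 0 0 0 0 0 0;40 0 0 0 0 0 0;40 0 0 -0.05 0 0 0"

```text
time: 32.55
tool_pos: [0.5866, -0.1162, 0.0542]
tool_rot: [-0.001, 0.926, 0.377, -0.001]
contact_force: [-0.6, -0.1, -0.1]
gripper_width: 0.401
grasp_force: 0.0
```

Request:
jog_arm:
  motion: "40 0 0 -0.1 0 0 0;40 0 0 -0.2 0 0 0;40 0 0 -0.26 0 0 0;40 0 0 -0.26 0 0 0;40 0 0 -0.26 0 0 0"

```text
time: 33.17
tool_pos: [0.5878, -0.1168, 0.1852]
tool_rot: [-0.0, 0.926, 0.377, 0.0]
contact_force: [0.2, 0.8, -0.3]
gripper_width: 0.4
grasp_force: 0.0
```

```bash
python3 - <<'E'
from h import *
np.set_printoptions(precision=4,suppress=True)
rel()
f=grab_frame("wrist");P=cloud(f);save(f,"w6.png")
def reg(z0,z1,c,r): return P[(np.hypot(P[...,0]-c[0],P[...,1]-c[1])<r)&(P[...,2]>z0)&(P[...,2]<z1)]
for nm,z0,z1,c,r in(("plate",.0535,.0585,(.57,-.07),.12),("fin",.10,.11,(.572,-.06),.03),("knob",.078,.09,(.588,-.117),.03)):
    Q=reg(z0,z1,c,r)
    if len(Q)<20: print(nm,len(Q)); continue
    a=Q[:,:2]@U;b=Q[:,:2]@N
    print(nm,len(Q),"z",np.median(Q[:,2]),"a",np.percentile(a,[.5,50,99.5]),"b",np.percentile(b,[.5,50,99.5]),cv2.minAreaRect((Q[:,:2]*1000).astype(np.float32)))
E
```

```text
a -0.0201 b 0.5989 z 0.1852 yaw -45.72 tilt [0.0007 0.0007] F along/side/z [-0.8 -0.  -0.3] M [-0.02  0.03 -0.02] 0.0 t 33.175
plate 7006 z 0.05621124013495554 a [-0.1055 -0.0461  0.0198] b [0.5388 0.5812 0.6216] ((575.1939697265625, -87.20304870605469), (134.19883728027344, 84.08743286132812), 76.90221405029297)
fin 396 z 0.10601594993808902 a [-0.0823 -0.0707 -0.0586] b [0.5662 0.5727 0.578 ] ((572.9740600585938, -61.6965217590332), (23.938661575317383, 12.11813735961914), 76.26290893554688)
knob 366 z 0.08591208188106894 a [-0.0373 -0.0218 -0.0048] b [0.5918 0.6012 0.6102] ((589.6956176757812, -116.69601440429688), (34.18122482299805, 9.973882675170898), 56.15126037597656)
```

View pics/w6.png

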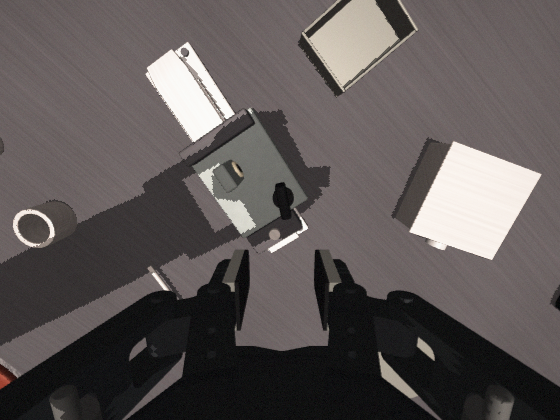

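The carriage is home against the stop at (275,235). The knob bar rests at 0.36 rad clockwise, close to the 0.40 expected after the spring unwinds from the release angle. Nothing touches it, so I'm handing in.

```bash
python3 -c "
from plant import *
print(job_done())"
```

```text
the job is handed in; nothing more can be done
None
```

The carriage is on the rail, home against the stop, with its knob turned clockwise to about 0.3 N m over loose and let go; the job was handed in at about 33 s, and the hand-in returned no verdict.

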